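# Shut and latch the parts organiser

## Robot

A 6-joint arm with a two-finger parallel gripper is mounted at the origin on the work surface. World frame = base frame: x ahead of the robot, y to its left, z up, the work surface at z = 0. Lengths are in mm, angles in rad, forces in N, time in s.
With the tool pointing down it reaches from about 275 to 750 mm from the base axis. Payload 10.2 kg.
Tool frame: the origin (TCP) lies between the finger pads; the fingertips stand 17 mm ahead of it and the grasp point (between the pads) lies 2 mm behind it; z points along the fingers, y is the line along which they close (so a half turn about z gives the same grasp; the last joint's range is limited). The gripper opens to 85 mm and grips with 20 to 120 N. Pads are 22 mm wide; open, the fingers measure 114 mm over their backs; the gripper's body (76 mm by 85 mm) begins 54 mm behind the grasp point. The pads swing forward as they close: fully open they stand 13 mm farther back than shut.
Start: joints at [1.124, 0.313, 1.498, -0, 1.331, -0.223], TCP at [116.529, 511.91, 248.294] pointing down, gripper open.
Joint ranges: [-2.94, 2.94], [-0.97, 2.17], [0.19, 2.56], [-1.23, 4.37], [0.02, 3.11], [-2.88, 2.88]. Speed limits (rad/s): [2.39, 2.39, 3.01, 3.14, 3.14, 3.14].

## Interface

Orientations are given as a unit quaternion [w, x, y, z].
In Python, from rig import * gives the robot as it stands.
- The arm moves only by the tool step_arm, never from a script. Its argument "commands" is text: rows parted by semicolons, each of 7 numbers parted by spaces: the opening, from 0 (shut) to 1 (fully open), then the shift along the tool's x, y, z in cm, then the turn, a rotation vector about the tool's x, y, z in rad. In form: hand x y z rx ry rz; .... A call has 1 to 20 rows; each row is the pose to reach, as a shift and turn from the pose commanded when the call began, along the tool's axes at that moment; what a row does not reach only later rows make up. A row lasts 1/12 s, in which the tool goes at most 41.7 mm and 7.16 degrees, less where a joint would pass 70% of its speed; a pose out of reach is approached as far as the arm can. A call with a gripper value outside its range is refused whole. The fingers move at their own pace and stop on an object; "newtons" is the grip in N (left out, the last holds). Time passes only in rows, so rows that repeat a pose let the fingers close. It gives the time, the measured TCP pose, the force, the opening and the grip force at its end, in the units of the state.
- sense(): the state, without advancing time (a new reading comes with each control period).
- capture(name): name is "scene" or "top"; returns the picture (480x640x3 uint8, red, green, blue); there is no depth.
- camera_model(name): a dict with "mtx" (3x3 intrinsics, pixels), "k1" (the pictures are not rectified: a ray, as slopes to the right and down, at radius r is drawn at 1 + k1 r^2 times it, then the intrinsics apply), "eye" and "rotation" of the camera in the world. Camera axes: x right, y down, z forward; pixel columns grow to the right and rows downward; lengths in mm; the calibration is good to about 2 mm. A picture is of the moment at which its call begins. camera_model takes no time and is no camera call.
- finish_job(): hands the job in; it is judged then, once.
Trained networks look in the newest picture that a camera, given by its name, has taken for a name from the list of things; names that differ only in an ending like _2 or _b are one class to them, and where a whole thing is asked for, a point or a joint stands for the part that bears it (a point fixed in the world has none). Each returns a list of dicts, best first, with "score" (0 to 1); they miss things now and then, are a little off and sometimes report something else, mostly with a low value. They report only what shows in the picture. A call takes as long as a camera call.
- search_frame(camera, label): "rect" ([centre column, centre row, width, height] in pixels, round what is visible of it).
- trace(camera, label): "mask" (480x640 bool, what is visible of it) and "rect" ([centre column, centre row, width, height] in pixels, round what is visible of it).
- spot_point(camera, label): "xy" ([column, row] in pixels: a listed point, or the origin of a listed thing).
The state is a dict: "time_s": time; "joints": joint angles; "dq": joint speeds; "tau": joint torques, N m; "eef_pos": TCP position; "ee_rot": TCP orientation; "force": force on the tool from outside, world axes, zero at the start; "wrist_torque": the same for the moment, N m; "grip_width": opening from 0.0 (shut) to 1.0 (fully open); "grip_force": force on a finger pad.
Only numpy, scipy, OpenCV 4.12 (cv2) and the standard library are available. Lean on these libraries where they do the work, as an engineer would, in place of code of your own. Each camera call takes 0.05 s, during which the arm holds its last target. There are 200 camera calls.

## Task

The parts organiser's clear lid has been left ajar. Without gripping anything, push the lid fully shut from above, without raising it further first, and then push each of the two catches on its front edge down over its dead point until it snaps into lock. Leave the organiser and everything else on the table standing where they are, and finish clear of it all.

Things in the scene. Friction and masses are not known exactly. Their poses are not given: they have to be found in the camera images.
- organiser: Black plastic parts case, 3 kg, loose on the table: 280 mm deep (x), 360 wide (y), 75 high, 96 with the lid shut. Origin: centre of the underside; x points to the lid's hinge side, away from the robot, y to its left as the robot sees it, z up. A fixed carrying handle 120 mm wide sticks out 40 mm from the middle of the front (-x) face, 20 to 41 mm above the table.
- lid_press (a point): On top of the lid's black front rim, midway between the catches, 20 mm behind its front edge. The lid, 18 mm thick, is hinged along y at x = 140, z = 78 mm in the organiser's frame; this point is 265 mm in front of that axis and 18 mm above it, so at (-125, 0, 96) mm when shut (a hard stop), 145 to 232 mm high at the start. Stiff hinge: the lid stays where left; 1 to 4 N here pushes it down.
- catch_left (a joint): Left (+y) catch, rad: 0 open, 2.36 locked (hard stops). Grey flap 40 mm wide, 55 long, 6 thick, hinged along y on the lid's front edge. Lid shut: at 0 it sticks out to the front (-x) and up at 45 degrees, at 0.79 it is level, at 2.36 it hangs down. Spring resists with 0.26 N m at 0, nothing at the dead point 1.05; beyond, it snaps to 2.36 by itself, before it, springs back to 0.
- catch_right (a joint): Right catch (-y side of the organiser), the same in every way as the left one.
- catch_left_hinge (a point): On the left catch's hinge axis, mid-width; moves with the lid. With the lid shut it is at (-152, 110, 86) mm in the organiser's frame.
- catch_right_hinge (a point): The same for the right catch; with the lid shut at (-152, -110, 86) mm in the organiser's frame.
- catch_left_tip (a point): Middle of the free end of the left flap, on its upper face (the one that is pushed), 55 mm from its hinge axis; moves with the flap.
- catch_right_tip (a point): The same for the right flap.
- screwdriver: Screwdriver, 190 mm long, lying on the table along its x, orange handle; origin near its middle at table level. Leave alone.
- screw_jar: Closed round jar, 60 mm wide, 85 mm high, beside the organiser; origin under its centre. Leave alone.
- tape_measure: Tape measure standing on edge, 66 x 38 x 62 mm, in front of the organiser's handle; origin under its centre. Leave alone.
- bulb_carton: Cardboard carton, 62 x 62 x 110 mm, beside the organiser; origin under its centre. Leave alone.
- socket: Steel wrench socket, a ring 28 mm wide and 36 mm high standing in front of the organiser; origin under its centre. Leave alone.
- wrench: Steel wrench, 200 mm long, lying on the table; origin near its middle at table level. Leave alone.

How it is judged (in metres and radians):
On the way, in this order (a step that is already met when the one before it is completed fails the run):
1. the lid is shut (z of lid_press in the frame of organiser below 0.104 m), for 0.2 s.
2. both catches have snapped over, in either order (value of joint each of catch_left, catch_right above 2.2 rad), for 0.2 s.
At the end, for the whole second after the job is handed in: Lid shut to within 8 mm at its front rim, both catches past 2.2 rad (locked), the organiser level, at rest and within 30 mm of where it stood (all of step 2 and z of lid_press in the frame of organiser below 0.104 m and distance of organiser from where it was at the start of the episode below 0.03 m and angle between organiser's own z axis and vertical below 0.05 rad and linear speed of organiser below 0.02 m/s); the robot touches nothing.
It fails at once if a catch is pushed over while the lid is not shut (z of lid_press in the frame of organiser above 0.118 m and value of joint any of catch_left, catch_right above 1.2 rad).
It fails at once if the lid is lifted further open (z of lid_press in the frame of organiser above 0.26 m).
It fails at once if the organiser is lifted, tipped or shoved more than 30 mm (height (world z) of organiser above 0.012 m or angle between organiser's own z axis and vertical above 0.1 rad or distance of organiser from where it was at the start of the episode above 0.03 m).
It fails at once if another thing on the table is lifted or moved more than 25 mm (distance of any of screwdriver, screw_jar, tape_measure, bulb_carton, socket, wrench from where it was at the start of the episode above 0.025 m).
It also fails if it takes over 58 s, if anything falls off the work surface, if the arm or the gripper's body presses on something with over 40 N, if the wrist force passes 120 N, or if a joint passes its speed limit or range.

## Working session

There is one attempt and no reset: what is moved stays moved. The work goes in short steps, Python scripts to look and compute and a tool call to move; the robot and the scene stay as the last step left them, time stands still between calls to the robot, and variables do not carry over. Pictures are saved under pics/ and viewed, at most 10 in all, crops included, and the job is handed in when it is done.

Besides the shell and the picture viewer there is one more tool, called after ">>>" by a JSON object that holds its "op" and its "data". step_arm: Moves the arm, as the interface text tells. Its arguments: {"type":"object","properties":{"commands":{"type":"string"},"newtons":{"type":"number"}},"required":["commands"]}

```bash
mkdir -p pics; ls; cat > h.py <<'E'
from rig import *
import numpy as np, cv2
def ray(cam,uv):
    m=camera_model(cam); K=np.array(m["mtx"]); k1=m["k1"]
    p=cv2.undistortPoints(np.array([[uv]],float),K,np.array([k1,0,0,0.]))[0,0]
    d=np.array(m["rotation"])@np.array([p[0],p[1],1.]); return np.array(m["eye"]),d/np.linalg.norm(d)
def proj(cam,P):
    m=camera_model(cam); K=np.array(m["mtx"]); R=np.array(m["rotation"])
    c=(np.atleast_2d(P)-np.array(m["eye"]))@R; s=c[:,:2]/c[:,2:]; s=s*(1+m["k1"]*(s**2).sum(1,keepdims=True))
    return s@K[:2,:2].T+K[:2,2]
def onz(cam,uv,z):
    e,d=ray(cam,uv); return e+d*(z-e[2])/d[2]
def tri(a,b):
    e1,d1=ray("scene",a); e2,d2=ray("top",b)
    s=np.linalg.lstsq(np.c_[d1,-d2],e2-e1,rcond=None)[0]
    p,q=e1+s[0]*d1,e2+s[1]*d2; return (p+q)/2,np.linalg.norm(p-q)
E
python3 - <<'E'
from h import *
np.set_printoptions(precision=1,suppress=True)
s=sense(); print(s)
for c in("scene","top"):
    cv2.imwrite(f"pics/{c}0.png",capture(c)[...,::-1]); print(c,camera_model(c)["eye"],camera_model(c)["rotation"])
D={}
for n in "organiser lid_press catch_left_hinge catch_right_hinge catch_left_tip catch_right_tip screwdriver screw_jar tape_measure bulb_carton socket wrench".split():
    r={c:spot_point(c,n)[:2] for c in("scene","top")}
    print(n,[(c,[(np.round(x["xy"],1).tolist(),round(x["score"],2)) for x in v]) for c,v in r.items()])
    if r["scene"] and r["top"]: print("   tri",*tri(r["scene"][0]["xy"],r["top"][0]["xy"]))
    for c in r:
        if r[c]: print("   z0",c,onz(c,r[c][0]["xy"],0))
E
```

```text
pics
{'time_s': 0.0, 'joints': array([ 1.1,  0.3,  1.5,  0. ,  1.3, -0.2]), 'dq': array([-0., -0.,  0., -0.,  0., -0.]), 'tau': array([ -0. , -41.2, -26. ,  -0. ,   0. ,  -0. ]), 'eef_pos': array([116.4, 511.7, 247.7]), 'ee_rot': array([-0. ,  0.1,  1. , -0. ]), 'force': array([-0.5, -0.4, -0.2]), 'wrist_torque': array([-0.,  0.,  0.]), 'grip_force': 0.0, 'grip_width': 1.0036172057794217}
scene [522.5 617.1 726. ] [ 0.   0.   0.9 -0.4]
top [ 390.1  -20.4 1047.6] [-0.1  0.7 -0.7  0. ]
organiser [('scene', [([333.3, 404.7], 0.44)]), ('top', [([312.6, 197.5], 0.7)])]Traceback (most recent call last):
  File "<stdin>", line 10, in <module>
  File "h.py", line 14, in tri
    e1,d1=ray("scene",a); e2,d2=ray("top",b)
          ~~~^^^^^^^^^^^
  File "h.py", line 6, in ray
    d=np.array(m["rotation"])@np.array([p[0],p[1],1.]); return np.array(m["eye"]),d/np.linalg.norm(d)
      ~~~~~~~~~~~~~~~~~~~~~~~^~~~~~~~~~~~~~~~~~~~~~~~~
ValueError: matmul: Input operand 1 has a mismatch in its core dimension 0, with gufunc signature (n?,k),(k,m?)->(n?,m?) (size 3 is different from 4)
```

```bash
sed -i 's/np.array(m\["rotation"\])/rot(m["rotation"])/; s/^import numpy.*/&\nfrom scipy.spatial.transform import Rotation\ndef rot(q): return Rotation.from_quat(np.roll(q,-1)).as_matrix()/' h.py
python3 - <<'E'
from h import *
np.set_printoptions(precision=1,suppress=True)
s=sense(); print(s["ee_rot"].round(4))
for n in "organiser lid_press catch_left_hinge catch_right_hinge catch_left_tip catch_right_tip screwdriver screw_jar tape_measure bulb_carton socket wrench".split():
    r={c:spot_point(c,n)[:2] for c in("scene","top")}
    print(n,[(c,[(np.round(x["xy"],1).tolist(),round(x["score"],2)) for x in v]) for c,v in r.items()])
    if r["scene"] and r["top"]: print("   tri",*tri(r["scene"][0]["xy"],r["top"][0]["xy"]))
    for c in r:
        if r[c]: print("   z0",c,onz(c,r[c][0]["xy"],0))
E
```

```text
[-0.   0.1  1.  -0. ]
organiser [('scene', [([333.3, 404.7], 0.44)]), ('top', [([312.6, 197.5], 0.7)])]
   tri [ 623.4   88.4 -251.6] 212.543553310975
   z0 scene [527.3 265.    0. ]
   z0 top [658.7  32.8   0. ]
lid_press [('scene', [([310.9, 217.0], 0.91)]), ('top', [([311.2, 231.7], 0.87)])]
   tri [553.4  24.5 182.4] 10.444904831830867
   z0 scene [ 570.6 -176.3    0. ]
   z0 top [581.4  34.5   0. ]
catch_left_hinge [('scene', [([339.9, 266.0], 0.85), ([399.2, 309.0], 0.17)]), ('top', [([256.8, 246.7], 0.62), ([250.2, 257.2], 0.51)])]
   tri [516.8 125.1 175.1] 7.734450970845678
   z0 scene [510. -30.   0.]
   z0 top [546.9 153.6   0. ]
catch_right_hinge [('scene', [([320.7, 177.6], 0.55)]), ('top', [([370.0, 235.6], 0.87), ([256.0, 250.8], 0.19)])]
   tri [542.3 -81.5 182.7] 0.949086754819647
   z0 scene [ 549.6 -316.6    0. ]
   z0 top [573.9 -94.3   0. ]
catch_left_tip [('scene', [([357.1, 238.8], 0.97)]), ('top', [([251.3, 257.3], 0.9)])]
   tri [491.  124.4 231.8] 5.753616886614132
   z0 scene [ 472.  -105.6    0. ]
   z0 top [523.3 165.    0. ]
catch_right_tip [('scene', [(
[... 679 characters left out ...]
 0.9)])]
   tri [396.5  -6.8  12.4] 2.479742498903079
   z0 scene [395.6 -17.8   0. ]
   z0 top [395.4  -6.4   0. ]
bulb_carton [('scene', [([312.2, 206.2], 0.63)]), ('top', [([426.3, 237.4], 0.76)])]
   tri [ 570.3 -218.2   -4.6] 3.2354930021942856
   z0 scene [ 568.4 -212.4    0. ]
   z0 top [ 571.1 -217.6    0. ]
socket [('scene', [([399.9, 305.8], 0.52)]), ('top', [([289.5, 310.8], 0.67)])]
   tri [405.4  78.    9. ] 5.69681870019529
   z0 scene [401.1  71.8   0. ]
   z0 top [408.4  78.2   0. ]
wrench [('scene', [([388.7, 179.3], 0.88)]), ('top', [([466.6, 323.2], 0.87)])]
   tri [ 386.3 -301.     3.1] 1.2113675195011058
   z0 scene [ 386.3 -305.     0. ]
   z0 top [ 385.7 -301.7    0. ]
```

View pics/scene0.png

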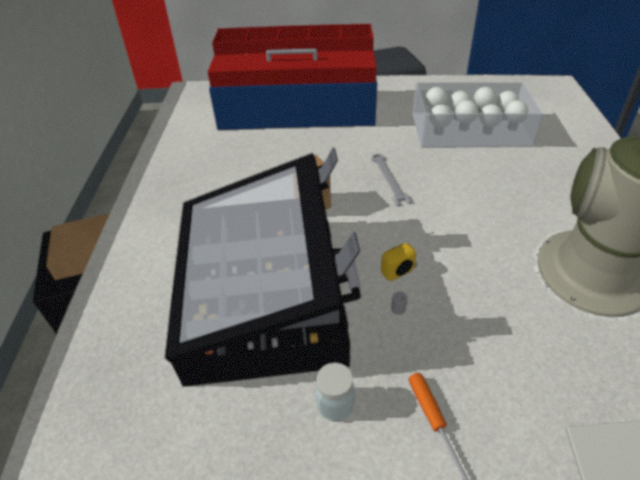

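```bash
[ -f pics/top0.png ] || python3 -c "
from h import *
cv2.imwrite('pics/top0.png',capture('top')[...,::-1])"
```

```text
(no output)
```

View pics/top0.png

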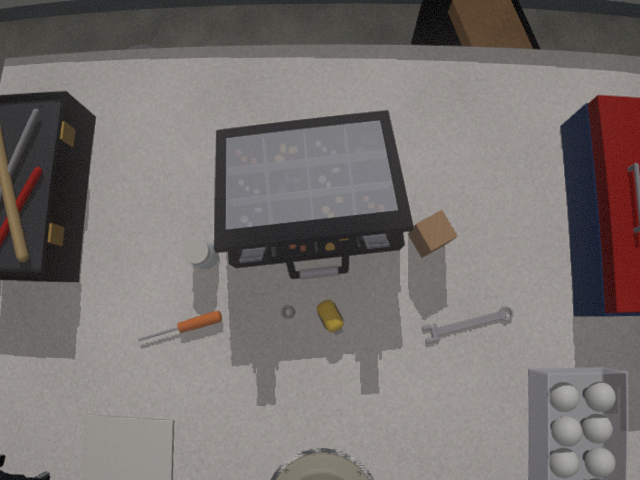

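```bash
cat > fit.py <<'E'
from h import *
from scipy.optimize import least_squares
def lidpt(u,w,y,t): c,s=np.cos(t),np.sin(t); return np.array([140+u*c+w*s,y,78-u*s+w*c])
a=55*np.sqrt(.5)
def model(p,t,f=0.):
    g=f-np.pi/4; dx,dz=-55*np.cos(g),-55*np.sin(g)
    L={"lid_press":lidpt(-265,18,0,t)}
    for n,y in(("left",110),("right",-110)):
        L[f"catch_{n}_hinge"]=lidpt(-292,8,y,t); L[f"catch_{n}_tip"]=lidpt(-292+dx,8+dz,y,t)
    c,s=np.cos(p[2]),np.sin(p[2]); R=np.array([[c,-s,0],[s,c,0],[0,0,1]])
    return {k:R@v+[p[0],p[1],0] for k,v in L.items()}
def observe(names):
    return [(c,n,np.array(x["xy"])) for n in names for c in("scene","top") for x in spot_point(c,n)[:1] if x["score"]>.4]
def fit(obs,x0):
    f=lambda x:np.concatenate([proj(c,model(x[:3]*[100,100,1],x[3])[n])[0]-o for c,n,o in obs])
    r=least_squares(f,x0,loss="soft_l1",f_scale=2); return r.x*[100,100,1,1],[(c,n,e.round(1).tolist()) for (c,n,_),e in zip(obs,f(r.x).reshape(-1,2))]
E
python3 - <<'E'
from fit import *
np.set_printoptions(precision=3,suppress=True)
o=observe(["lid_press","catch_left_hinge","catch_right_hinge","catch_left_tip","catch_right_tip"])
x,res=fit(o,[6.6,.3,.12,.35]); print(x); [print(r) for r in res]
for t in(x[3],0.):
    for k,v in model(x[:3],t).items(): print(t,k,v.round(0))
c,s=np.cos(x[2]),np.sin(x[2])
im=cv2.imread("pics/top0.png")
for z in(0,75):
  P=np.array([[x[0]+c*u-s*v,x[1]+s*u+c*v,z] for u,v in((-140,-180),(-140,180),(140,180),(140,-180))]); q=proj("top",P); print(z,q.round(0).tolist())
  cv2.polylines(im,[q.astype(int)],1,(0,255,255) if z else (0,255,0),1)
for v in model(x[:3],x[3]).values(): cv2.circle(im,tuple(proj("top",v)[0].astype(int)),2,(0,0,255),-1)
a=im[90:360,180:480]
im=cv2.imread("pics/scene0.png")
for z in(0,75):
  P=np.array([[x[0]+c*u-s*v,x[1]+s*u+c*v,z] for u,v in((-140,-180),(-140,180),(140,180),(140,-180))])
  cv2.polylines(im,[proj("scene",P).astype(int)],1,(0,255,255) if z else (0,255,0),1)
for v in model(x[:3],x[3]).values(): cv2.circle(im,tuple(proj("scene",v)[0].astype(int)),2,(0,0,255),-1)
b=im[140:410,140:440]
cv2.imwrite("pics/fit.png",cv2.resize(np.vstack([a,b]),None,fx=1.1,fy=1.1) if 0 else cv2.resize(np.hstack([a,b]),(800,360)))
E
```

```text
[661.733  38.194   0.134   0.327]
('scene', 'lid_press', [0.7, 1.5])
('top', 'lid_press', [0.6, -4.8])
('scene', 'catch_left_hinge', [-0.7, -0.3])
('top', 'catch_left_hinge', [-3.0, 3.2])
('scene', 'catch_right_hinge', [-0.4, -0.9])
('top', 'catch_right_hinge', [3.9, -0.6])
('scene', 'catch_left_tip', [-1.3, 2.0])
('top', 'catch_left_tip', [-0.9, 2.4])
('scene', 'catch_right_tip', [0.3, -1.6])
('top', 'catch_right_tip', [0.7, 0.6])
0.32655915406156216 lid_press [557.  24. 180.]
0.32655915406156216 catch_left_hinge [514. 129. 179.]
0.32655915406156216 catch_left_tip [490. 126. 229.]
0.32655915406156216 catch_right_hinge [544. -89. 179.]
0.32655915406156216 catch_right_tip [520. -92. 229.]
0.0 lid_press [538.  21.  96.]
0.0 catch_left_hinge [496. 127.  86.]
0.0 catch_left_tip [458. 122. 125.]
0.0 catch_right_hinge [526. -91.  86.]
0.0 catch_right_tip [487. -96. 125.]
0 [[400.0, 248.0], [236.0, 268.0], [225.0, 147.0], [381.0, 128.0]]
75 [[405.0, 243.0], [229.0, 264.0], [218.0, 135.0], [385.0, 114.0]]
```

View pics/fit.png

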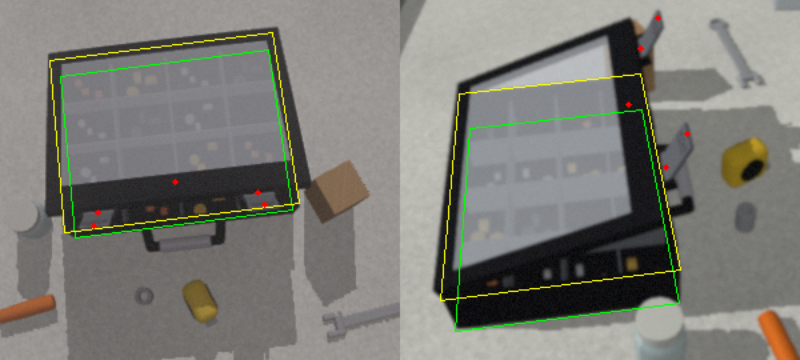

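```bash
cat > go.py <<'E'
from fit import *
P=np.array([661.7,38.2,.134])
def W(x,y): c,s=np.cos(P[2]),np.sin(P[2]); return P[0]+c*x-s*y,P[1]+s*x+c*y
def to(targets):
    "targets: (organiser x, y, fingertip z world); tool down, tool y along organiser y"
    s=sense(); R=rot(s["ee_rot"]); p=s["eef_pos"]
    print("t",s["time_s"],"pos",p.round(1),"yaw x",np.arctan2(R[1,0],R[0,0]).round(3),"F",s["force"].round(1))
    for x,y,z in targets:
        best=min((Rotation.from_matrix(R.T@Rotation.from_euler("ZX",[P[2]+k,np.pi]).as_matrix()).as_rotvec() for k in(0,np.pi)),key=np.linalg.norm)
        d=R.T@(np.array([*W(x,y),z+17])-p)/10
        print((x,y,z),"->",d.round(2),best.round(3))
E
python3 - <<'E'
from go import *
to([(-106,0,330),(-106,0,215)])
print(sense()["joints"].round(3), rot(sense()["ee_rot"]).round(3))
E
```

```text
t 1.9 pos [116.5 511.9 248.3] yaw x 2.918 F [-0.   0.3 -0.8]
(-106, 0, 330) -> [-53.74 -37.8   -9.87] [-0.     0.    -0.358]
(-106, 0, 215) -> [-53.74 -37.8    1.63] [-0.     0.    -0.358]
[ 1.124  0.313  1.498 -0.     1.331 -0.223] [[-0.975  0.222  0.   ]
 [ 0.222  0.975 -0.   ]
 [-0.    -0.    -1.   ]]
```

>>> {"op": "step_arm", "data": {"commands": "0 0 0 -4 0 0 0; 0 0 0 -8 0 0 0; 0 -2 -2 -10 0 0 -0.05; 0 -5.5 -4 -10 0 0 -0.1; 0 -9 -6.5 -10 0 0 -0.15; 0 -12.5 -9 -10 0 0 -0.2; 0 -16 -11 -10 0 0 -0.25; 0 -19 -13.5 -10 0 0 -0.3; 0 -22 -15.5 -10 0 0 -0.36; 0 -25 -17.5 -10 0 0 -0.36; 0 -28 -19.5 -10 0 0 -0.36; 0 -31 -21.5 -10 0 0 -0.36; 0 -34 -24 -10 0 0 -0.36; 0 -37 -26 -10 0 0 -0.36; 0 -40 -28 -10 0 0 -0.36; 0 -43 -30 -10 0 0 -0.36; 0 -46 -32.5 -10 0 0 -0.36; 0 -49 -34.5 -10 0 0 -0.36; 0 -52 -36.5 -10 0 0 -0.36; 0 -53.7 -37.8 -10 0 0 -0.36"}}

```text
time_s: 3.57
eef_pos: [557.9, 21.4, 347.6]
ee_rot: [-0.0, -0.067, 0.998, -0.0]
force: [-0.1, 0.4, -0.1]
grip_width: -0.001
grip_force: 0.0
```

```bash
python3 - <<'E'
from go import *
to([(-106,0,215),(-106,0,195)])
print(sense()["joints"].round(3))
E
```

```text
t 3.5667 pos [557.9  21.4 347.6] yaw x -3.007 F [-0.1  0.4 -0.1]
(-106, 0, 215) -> [ 0.08  0.28 11.56] [-0.    -0.001  0.   ]
(-106, 0, 195) -> [ 0.08  0.28 13.56] [-0.    -0.001  0.   ]
[-0.171  0.344  1.201 -0.     1.597 -1.876]
```

>>> {"op": "step_arm", "data": {"commands": "0 0 0.1 4 0 0 0; 0 0.1 0.3 8 0 0 0; 0 0.1 0.3 11 0 0 0; 0 0.1 0.3 13 0 0 0; 0 0.1 0.3 14 0 0 0; 0 0.1 0.3 15 0 0 0; 0 0.3 0.3 15.7 0 0 0; 0 0.5 0.3 16.4 0 0 0; 0 0.7 0.3 17.1 0 0 0; 0 0.9 0.3 17.8 0 0 0; 0 1.1 0.3 18.5 0 0 0; 0 1.2 0.3 19 0 0 0"}}

```text
time_s: 4.57
eef_pos: [543.7, 25.4, 157.7]
ee_rot: [-0.0, -0.068, 0.998, -0.0]
force: [-0.8, 0.5, 1.2]
grip_width: -0.003
grip_force: 0.4
```

```bash
python3 - <<'E'
from go import *
for c in("scene","top"): im=capture(c); cv2.imwrite(f"pics/{c}1.png",im[...,::-1])
o=observe(["lid_press","catch_left_hinge","catch_right_hinge","catch_left_tip","catch_right_tip"])
x,res=fit(o,[6.6,.38,.134,.2]); print(x); [print(r) for r in res]
to([(-120.7,0,130),(-125,0,96)])
E
```

```text
[6.55460331e+02 4.21012525e+01 1.53003623e-01 1.81000743e-01]
('scene', 'lid_press', [-21.8, 62.0])
('top', 'lid_press', [-1.2, -0.5])
('scene', 'catch_left_hinge', [2.7, -0.4])
('scene', 'catch_right_hinge', [2.0, -1.9])
('top', 'catch_right_hinge', [3.8, 1.7])
('scene', 'catch_left_tip', [-0.7, -0.6])
('scene', 'catch_right_tip', [-0.7, 1.2])
('top', 'catch_right_tip', [-0.3, -0.5])
t 5.1667 pos [544.   25.5 158.4] yaw x -3.005 F [ 0.1  0.4 -0.3]
(-120.7, 0, 130) -> [ 0.24 -0.31  1.14] [-0.     0.     0.002]
(-125, 0, 96) -> [ 0.67 -0.31  4.54] [-0.     0.     0.002]
```

View pics/scene1.png

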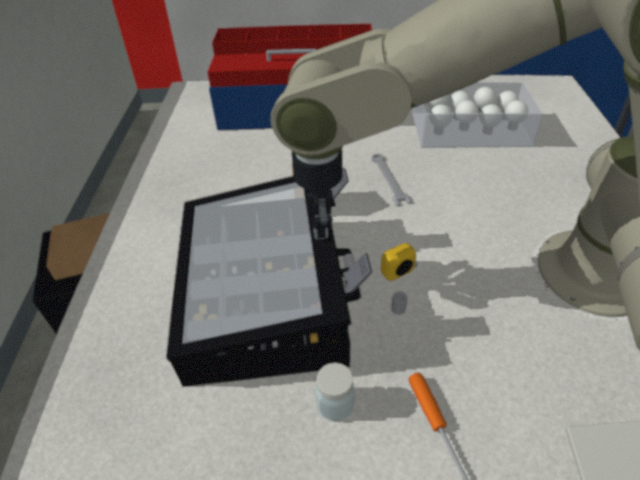

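>>> {"op": "step_arm", "data": {"commands": "0 0.1 0 0.7 0 0 0; 0 0.2 0 1.4 0 0 0; 0 0.3 0 2.1 0 0 0; 0 0.4 0 2.8 0 0 0; 0 0.5 0 3.4 0 0 0; 0 0.6 0 4 0 0 0; 0 0.6 0 4.2 0 0 0; 0 0.6 0 4.4 0 0 0; 0 0.6 0 4.4 0 0 0"}}

```text
time_s: 5.92
eef_pos: [537.9, 24.7, 113.9]
ee_rot: [-0.0, -0.068, 0.998, 0.0]
force: [0.8, 0.4, -0.1]
grip_width: -0.003
grip_force: 0.0
```

>>> {"op": "step_arm", "data": {"commands": "0 0 0 0.1 0 0 0; 0 0 0 0.15 0 0 0; 0 0 0 0.2 0 0 0; 0 0 0 0.2 0 0 0"}}

```text
time_s: 6.25
eef_pos: [538.2, 24.7, 113.0]
ee_rot: [0.0, -0.068, 0.998, -0.0]
force: [-0.7, 0.5, 5.1]
grip_width: -0.0
grip_force: 2.9
```

>>> {"op": "step_arm", "data": {"commands": "0 0 0 0.1 0 0 0; 0 0 0 0.1 0 0 0; 0 0 0 0.1 0 0 0"}}

```text
time_s: 6.5
eef_pos: [538.2, 24.7, 112.9]
ee_rot: [0.001, -0.068, 0.998, -0.0]
force: [-5.8, 0.0, 14.1]
grip_width: 0.002
grip_force: 7.2
```

>>> {"op": "step_arm", "data": {"commands": "0 0 0 -3 0 0 0; 0 0 0 -6 0 0 0; 0 1 4 -7 0 0 0; 0 4 7 -7 0 0 0; 0 7 11 -7 0 0 0; 0 7 11 -7 0 0 0"}}

```text
time_s: 7.0
eef_pos: [450.1, 127.1, 181.5]
ee_rot: [-0.001, -0.069, 0.998, 0.0]
force: [0.2, -0.4, 0.5]
grip_width: 0.001
grip_force: 0.0
```

```bash
python3 - <<'E'
from go import *
ims=[]
for c in("scene","top"): ims.append(capture(c)[...,::-1])
cv2.imwrite("pics/two.png",cv2.resize(np.hstack([ims[0][140:440,140:460],ims[1][90:390,180:500]]),(800,375)))
o=observe(["lid_press","catch_left_hinge","catch_right_hinge","catch_left_tip","catch_right_tip"])
x,res=fit(o,[6.6,.38,.134,.0]); print(x); [print(r) for r in res]
print({k:tri(*[q for c in("scene","top") for cc,n,q in o if cc==c and n==k]) for k in {n for _,n,_ in o} if sum(n==k for _,n,_ in o)==2})
to([(-194,110,140),(-194,110,62)])
E
```

```text
[6.59957162e+02 4.24114496e+01 1.44316165e-01 2.31128026e-02]
('scene', 'lid_press', [2.1, 0.8])
('top', 'lid_press', [-0.8, 0.8])
('scene', 'catch_left_hinge', [0.0, -1.6])
('scene', 'catch_right_hinge', [-0.7, -0.1])
('top', 'catch_right_hinge', [1.3, 0.1])
('scene', 'catch_left_tip', [-1.2, 0.6])
('scene', 'catch_right_tip', [-3.6, -0.2])
('top', 'catch_right_tip', [-0.8, 1.6])
{'catch_right_hinge': (array([524.85565984, -85.49217634,  95.07214079]), np.float64(1.2431654887911667)), 'catch_right_tip': (array([486.11581283, -94.46277648, 132.42143303]), np.float64(9.964325793326946)), 'lid_press': (array([539.39171481,  22.86891711, 102.3207192 ]), np.float64(2.1582209903994305))}
t 7.6 pos [454.  123.8 181.2] yaw x -3.006 F [-0.4  0.6 -0.2]
(-194, 110, 140) -> [-0.04 -0.26  2.42] [ 0.    -0.     0.002]
(-194, 110, 62) -> [-0.05 -0.26 10.22] [ 0.    -0.     0.002]
```

View pics/two.png

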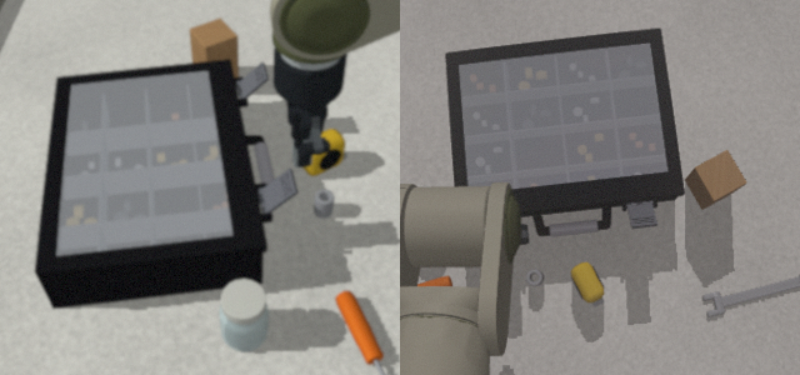

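>>> {"op": "step_arm", "data": {"commands": "0 0 -0.1 2 0 0 0; 0 0 -0.1 3.5 0 0 0; 0 0 -0.1 4 0 0 0; 0 0 -0.1 4.5 0 0 0; 0 0 -0.1 5 0 0 0; 0 0 -0.1 5.5 0 0 0; 0 0 -0.1 6 0 0 0; 0 0 -0.1 6 0 0 0"}}

```text
time_s: 8.27
eef_pos: [453.7, 123.1, 120.9]
ee_rot: [-0.0, -0.068, 0.998, 0.0]
force: [-0.6, 0.5, 3.0]
grip_width: 0.001
grip_force: 1.4
```

>>> {"op": "step_arm", "data": {"commands": "0 0 0 0.6 0 0 0; 0 0 0 1.2 0 0 0; 0 0 0 1.8 0 0 0; 0 0 0 2.4 0 0 0; 0 0 0 2.9 0 0 0; 0 0 0 3.4 0 0 0; 0 0 0 3.8 0 0 0; 0 0 0 4.1 0 0 0; 0 0 0 4.1 0 0 0"}}

```text
time_s: 9.02
eef_pos: [453.6, 123.2, 79.7]
ee_rot: [-0.0, -0.068, 0.998, 0.0]
force: [-1.2, 0.0, -0.2]
grip_width: -0.002
grip_force: 0.0
```

```bash
python3 - <<'E'
from go import *
cv2.imwrite("pics/s3.png",cv2.resize(capture("scene")[140:440,240:480,::-1],(600,750))[::1][:600])
print(spot_point("scene","catch_left_tip"),proj("scene",[model(P,0,f)["catch_left_tip"] for f in(0,.8,1.05,2.36)]).round(0))
to([(-196,110,160),(-194,-110,160)])
E
```

```text
[{'xy': [352.4, 321.7], 'score': 0.53}] [[375. 284.]
 [383. 298.]
 [381. 303.]
 [350. 322.]]
t 9.1167 pos [453.9 123.2  80.3] yaw x -3.005 F [-0.3 -0.  -0.1]
(-196, 110, 160) -> [ 0.14 -0.2  -9.67] [0.    0.    0.002]
(-194, -110, 160) -> [-1.00e-02 -2.22e+01 -9.67e+00] [0.    0.    0.002]
```

View pics/s3.png

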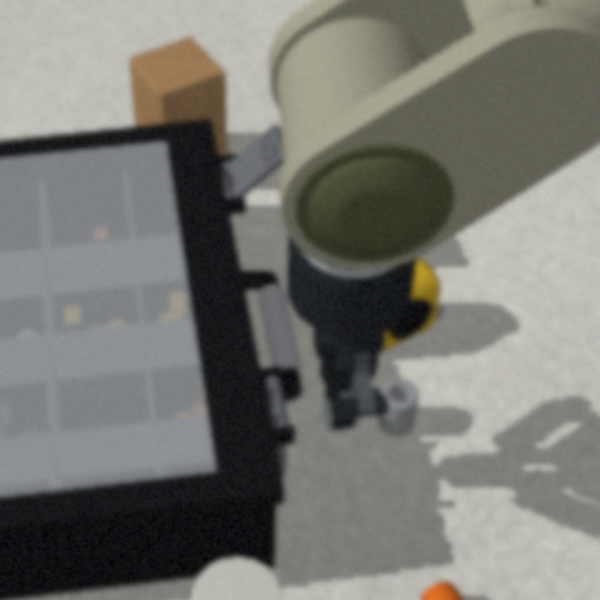

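>>> {"op": "step_arm", "data": {"commands": "0 0.1 0 -3.5 0 0 0; 0 0.1 0 -7 0 0 0; 0 0.1 -2 -9.5 0 0 0; 0 0.1 -6 -9.7 0 0 0; 0 0.1 -10 -9.7 0 0 0; 0 0 -14 -9.7 0 0 0; 0 0 -18 -9.7 0 0 0; 0 0 -21 -9 0 0 0; 0 0 -21.9 -7 0 0 0; 0 0 -21.9 -5.5 0 0 0; 0 0 -21.9 -4.8 0 0 0; 0 0 -21.9 -4.2 0 0 0; 0 0 -21.9 -3.6 0 0 0; 0 0 -21.9 -3.6 0 0 0"}}

```text
time_s: 10.28
eef_pos: [483.6, -93.8, 115.8]
ee_rot: [-0.0, -0.068, 0.998, -0.0]
force: [0.3, -1.8, 2.5]
grip_width: -0.003
grip_force: 1.3
```

>>> {"op": "step_arm", "data": {"commands": "0 0 0 0.6 0 0 0; 0 0 0 1.2 0 0 0; 0 0 0 1.8 0 0 0; 0 0 0 2.4 0 0 0; 0 0 0 2.9 0 0 0; 0 0 0 3.3 0 0 0; 0 0 0 3.6 0 0 0; 0 0 0 3.6 0 0 0"}}

```text
time_s: 10.95
eef_pos: [483.3, -93.7, 79.6]
ee_rot: [-0.001, -0.068, 0.998, 0.0]
force: [-0.2, 0.4, 0.7]
grip_width: 0.006
grip_force: 0.0
```

>>> {"op": "step_arm", "data": {"commands": "0 0 0 -3 0 0 0; 0 0 0 -6.5 0 0 0; 0 2 0 -10 0 0 0; 0 4 0 -14 0 0 0; 0 6 0 -17 0 0 0; 0 6 4 -18 0 0 0; 0 6 8 -18 0 0 0; 0 6 12 -18 0 0 0; 0 6 16 -18 0 0 0; 0 6 20 -18 0 0 0; 0 6 24 -18 0 0 0; 0 6 28 -18 0 0 0; 0 6 32 -18 0 0 0; 0 6 36 -18 0 0 0; 0 6 36 -18 0 0 0"}}

```text
time_s: 12.2
eef_pos: [373.5, 259.8, 260.5]
ee_rot: [0.0, -0.071, 0.997, 0.001]
force: [0.9, -0.5, -0.1]
grip_width: -0.004
grip_force: 0.0
```

```bash
python3 - <<'E'
from go import *
ims=[capture(c)[...,::-1] for c in("scene","top")]
cv2.imwrite("pics/two2.png",cv2.resize(np.hstack([ims[0][100:400,140:460],ims[1][90:390,180:500]]),(800,375)))
for n in("left","right"):
  for c in("scene","top"):
    print(n,c,spot_point(c,f"catch_{n}_tip")[:2],proj(c,[model(P,0,f)[f"catch_{n}_tip"] for f in(0,2.36)]).round(0).tolist())
to([])
for n in("socket","tape_measure","bulb_carton","screw_jar"): print(n,[r["xy"] for r in spot_point("top",n)[:1]])
print([onz("top",r["xy"],96) for r in spot_point("top","lid_press")[:1]])
E
```

```text
left scene [{'xy': [353.4, 319.0], 'score': 0.46}] [[375.0, 284.0], [350.0, 322.0]]
left top [{'xy': [329.7, 318.4], 'score': 0.59}, {'xy': [266.3, 268.6], 'score': 0.54}] [[261.0, 283.0], [266.0, 268.0]]
right scene [{'xy': [335.2, 234.4], 'score': 0.64}, {'xy': [399.9, 272.2], 'score': 0.38}] [[351.0, 196.0], [331.0, 234.0]]
right top [{'xy': [369.2, 259.5], 'score': 0.42}] [[376.0, 269.0], [370.0, 255.0]]
t 12.5 pos [375.7 253.7 260.4] yaw x -3.007 F [-0.3 -0.   0.3]
socket [[287.6, 313.3]]
tape_measure [[331.1, 315.2]]
bulb_carton []
screw_jar [[210.2, 256.4]]
[array([535.10312304,  21.03336162,  96.        ])]
```

View pics/two2.png

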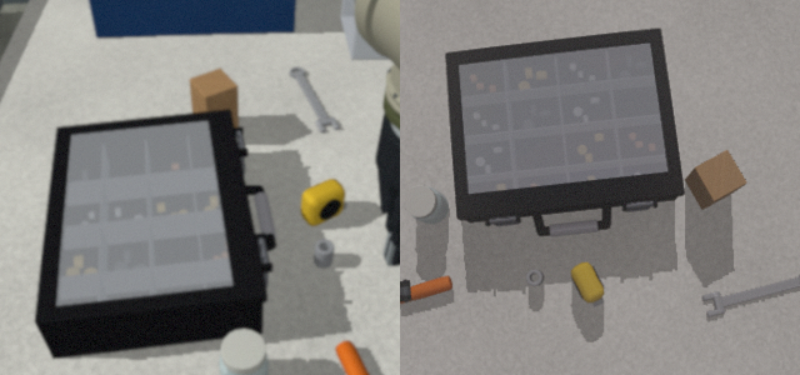

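The lid is shut and both flaps hang locked: the left tip is at (353, 319) and the right at (335, 234) in "scene", matching 2.36 rad. The other things show where they were, and the arm is clear.

```bash
python3 -c "
from rig import *
print(finish_job())"
```

```text
the job is handed in; nothing more can be done
None
```

The job is handed in: the pictures show the lid shut, both catches locked and nothing visibly displaced, with the arm clear, but the hand-in returned no verdict.

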